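# Seat a roller in a V-block fixture and clamp it

### The arm

A 6-joint arm with a two-finger parallel gripper is mounted at the origin on a cart in front of the work surface, level with it; the furniture and walls round the work are solid. World frame = base frame: x ahead of the robot, y to its left, z up, the work surface at z = 0. Lengths are in mm, angles in rad, forces in N, time in s.
With the tool pointing down it reaches from about 300 to 875 mm from the base axis. Payload 4.2 kg.
Tool frame: the origin (TCP) lies at the very end of the fingers, on their centre line; the grasp point (between the pads) lies r.grip_depth behind it (r.grip_depth is the distance from the TCP to the grasp point, in mm); z points along the fingers, y is the direction in which the jaws open and shut (so a half turn about z gives the same grasp; the last joint's range is limited). The gripper opens to 85 mm and grips with 20 to 120 N. Pads are 22 mm wide; open, the fingers measure 114 mm over their backs; the gripper's body (76 mm by 85 mm) begins 54 mm behind the grasp point. The pads swing forward as they close: fully open they stand 13 mm farther back than shut.
Start: joints at [1.319, 0.32, 1.565, -0, 1.257, -0.02], TCP at [132.095, 559.636, 231.338] pointing down, gripper open.
Joint ranges: [-3.11, 3.11], [-0.84, 2.01], [0.21, 2.61], [-1.34, 4.49], [0.05, 2.63], [-2.56, 2.56]. Speed limits (rad/s): [2.57, 2.57, 3.14, 3.14, 3.14, 3.14].

### API

Orientations are given as a 3x3 rotation matrix whose columns are the frame's x, y, z axes.
In Python, from bench import sensors, cams, job, models, r gives the robot as it stands.
- The arm moves only by the tool servo_tool, never from a script. Its argument "targets" is a list of rows, each an object with "gripper": the opening, from -1 (shut) to 1 (fully open); "delta_pos": the shift along the tool's x, y, z in mm, a list of three; "delta_rot": the turn, a rotation vector about the tool's x, y, z in rad, a list of three. In form: [{"gripper": gripper, "delta_pos": [tx, ty, tz], "delta_rot": [ax, ay, az]}, ...]. A call has 1 to 8 rows; each row shifts and turns the pose as measured when the row begins, along the tool's axes as they then stand; what a row does not reach is not made up. A row lasts 1/10 s, in which the tool goes at most 50 mm and 8.59 degrees, less where a joint would pass 70% of its speed; a pose out of reach is approached as far as the arm can. A call is refused whole if a number of a shift passes 50 or a number of a turn 0.15, either way. A call with a gripper value outside its range is refused whole. The fingers move at their own pace and stop on an object; "squeeze" is the grip in N (left out, the last holds). Time passes only in rows, so rows that do not move let the fingers close. It gives the time, the measured TCP pose, the force and the opening at its end, in the units of the state.
- sensors.observe(): the state, without advancing time (a new reading comes with each control period).
- cams.snapshot(name): name is "side" or "top"; returns (picture, depth): 384x512x3 uint8, red, green, blue; 384x512 float32, mm along the optical axis (not along the pixel's ray), 0 where there is no reading.
- cams.camera_info(name): a dict with "vfov" (degrees; the focal length in pixels is half the picture's height over the tangent of half this angle, whatever the lens; pixels are square), "cx", "cy" (the principal point, pixels), "R" (3x3) and "t" (3): a world point X has camera coordinates R X + t. Camera axes: x right, y down, z forward; pixel columns grow to the right and rows downward; lengths in mm; the calibration is good to about 2 mm. A picture is of the moment at which its call begins. camera_info takes no time and is no camera call.
- job.sign_off(): hands the job in, once; it reports no verdict.
Trained networks look in the newest picture that a camera, given by its name, has taken for a name from the list of things; names that differ only in an ending like _2 or _b are one class to them, and where a whole thing is asked for, a point or a joint stands for the part that bears it (a point fixed in the world has none). Each returns a list of dicts, best first, with "score" (0 to 1); they miss things now and then, are a little off and sometimes report something else, mostly with a low value. They report only what shows in the picture. A call takes as long as a camera call.
- models.recognise(camera, target): "position" ([column, row] in pixels, amid what is visible of it).
- models.cut_out(camera, target): "pixels" (384x512 bool, what is visible of it) and "position" ([column, row] in pixels, amid what is visible of it).
- models.landmark_of(camera, target): "position" ([column, row] in pixels: a listed point, or the origin of a listed thing).
The state is a dict: "time": time; "joints": joint angles; "dq": joint speeds; "tau": joint torques, N m; "tool_pos": TCP position; "tool_rot": TCP orientation; "contact_force": force on the tool from outside, world axes, zero at the start; "ft_torque": the same for the moment, N m; "opening": finger opening in mm.
Only numpy, scipy, OpenCV 4.12 (cv2) and the standard library are available. Lean on these libraries where they do the work, as an engineer would, in place of code of your own. Each camera call takes 0.05 s, during which the arm holds its last target.

### The job

Set the loose metal roller up in the V-block fixture for inspection: take it from its grey rest and lower it gently so that its two journals lie in the two Vs, short of the clamp bridge; slide it along the Vs under the bridge until you feel its end bear lightly against the end stop (about 5 N, never more than 15 N), and let go. Then push the black clamp knob down until the clamp bears firmly on the journal. Press it with about 10 N, nowhere with more than 25 N, and leave the other things on the bench where they are.

Things in the scene. Friction and masses are not known exactly. Their poses are not given: they have to be found in the camera images.
- roller_center (a point): centre of the loose plain aluminium roller: a drum 36 mm in diameter and 60 mm long in the middle, and on each side a journal 20 mm in diameter and 75 mm long (210 mm over all, 0.28 to 0.56 kg). This point is the middle of its axis; x runs along the axis; both ends are alike. It starts lying in the two notches of the grey rest, its axis about 52 mm above the bench. Grip it across the drum from above
- rest: grey plastic storage rest fixed to the bench: base plate 160 x 66 x 10 mm with two notched uprights 60 mm wide, about 49 mm high, 16 mm thick, centred 66 mm before and behind its middle; 116 mm free between them. Origin: centre of the underside; x along the roller's axis; z up
- fixture: metal V-block fixture fixed to the bench, base plate 256 x 100 x 12 mm. Origin: on the underside, beneath the axis of the Vs; x runs along the Vs towards the end stop, z up. A journal seated in both Vs has its axis at y = 0, z = 60 mm. The roller clears the bridge while it is lowered with its centre at x = -40 to -28 mm; with its end on the stop its centre is somewhere between x = 1 and 17 mm
- front_vee (a point): middle of the first 90-degree V-block (smooth steel, slippery), on the axis of a seated journal: x = -90 mm, z = 60 mm of the fixture. The block is 56 mm wide, 30 mm long, its top 66 mm above the bench, the V 40 mm wide at the top
- rear_vee (a point): the same for the second V-block: x = 65.5 mm, block 23 mm long. Between the two blocks 129 mm are free for fingers and drum, down to the base plate
- bridge (a point): middle of the clamp bridge's crossbar, x = 92 mm, z = 93 mm of the fixture. Crossbar 24 mm (along x) x 76 mm x 14 mm, top at z = 100 mm; posts at 26 to 38 mm either side of the axis. A journal gets under it only by sliding along the Vs. Behind it stands the end-stop plate, locked at a different setting each time, its face anywhere from x = 106 to 122 mm; the setting is not measured and has to be felt
- clamp (a joint): how far the clamp spindle has been pushed down (m): 0 raised, up to 0.014; with the roller seated below it the shoe meets the journal at 0.008. It stays where it is left; about 4 N of friction resist its motion
- clamp_top (a point): centre of the top of the black clamp knob (30 mm in diameter, 17 mm thick), at x = 92 mm, y = 0 of the fixture, 135 mm above the bench when raised; push it straight down
- clamp_shoe (a point): round steel clamp shoe, 18 mm in diameter, at the foot of the spindle; this point is the centre of its lower face, 78 mm above the bench when raised
- cream_jar: bystander: white screw-lid jar 77 mm in diameter, 91 mm high; origin at the centre of its underside
- beaker: bystander: clear beaker 50 mm in diameter, 60 mm high; origin at the centre of its underside
- rinse_bottle: bystander: white plastic bottle 66 mm in diameter, 143 mm high; origin at the centre of its underside
- std_tube_1: bystander: upright tube with orange screw cap, 34 mm in diameter, 116 mm high; origin at the centre of its underside
- tape_roll: bystander: roll of tape lying flat, 70 mm in diameter, 19 mm high; origin at the centre of its underside

How it is judged:
By the outcome, as a careful person would: the job done as asked, in the order asked, and still so for the second after the job is handed in, with the robot touching nothing.
It also fails if it takes over 72 s, if anything falls off the work surface, if the arm or the gripper's body presses on something with over 40 N, if the wrist force passes 120 N, or if a joint passes its speed limit or range.

## Working session

There is one attempt and no reset: what is moved stays moved. The work goes in short steps, Python scripts to look and compute and a tool call to move; the robot and the scene stay as the last step left them, time stands still between calls to the robot, and variables do not carry over. Pictures are saved under pics/ and viewed, and the job is handed in when it is done.

Besides the shell and the picture viewer there is one more tool, called after "Call:" as a command line: name --argument value ..., lists and objects as JSON in quotes. servo_tool: Moves the arm, as the interface text tells. Its arguments: {"type":"object","properties":{"targets":{"type":"array"},"squeeze":{"type":"number"}},"required":["targets"]}

```bash
ls; mkdir -p pics; cat > h.py <<'E'
import numpy as np, cv2
from bench import sensors,cams,job,models,r
def K(n):
    c=cams.camera_info(n); f=192/np.tan(np.radians(c['vfov'])/2); return c,f
def px2w(n,p,d):
    c,f=K(n); X=np.array([(p[0]-c['cx'])/f*d,(p[1]-c['cy'])/f*d,d]); return np.array(c['R']).T@(X-np.array(c['t']))
def ray_z(n,p,z):
    c,f=K(n); R=np.array(c['R']);t=np.array(c['t']); o=-R.T@t
    v=R.T@np.array([(p[0]-c['cx'])/f,(p[1]-c['cy'])/f,1]); return o+v*(z-o[2])/v[2]
def w2px(n,X):
    c,f=K(n); Y=np.array(c['R'])@np.array(X)+np.array(c['t']); return [c['cx']+f*Y[0]/Y[2],c['cy']+f*Y[1]/Y[2]]
def cloud(n,D):
    c,f=K(n); v,u=np.mgrid[0:384,0:512]; X=np.stack([(u-c['cx'])/f*D,(v-c['cy'])/f*D,D],-1)
    return (X-np.array(c['t']))@np.array(c['R'])
E
python3 - <<'E'
from h import *
np.set_printoptions(precision=1,suppress=True)
for n in('top','side'):
    p,d=cams.snapshot(n); np.save(n+'_d.npy',d); cv2.imwrite(f'pics/{n}0.png',p[:,:,::-1]); 
    c=cams.camera_info(n); print(n,c, (d>0).mean())
    for t in('roller_center','rest','fixture','front_vee','rear_vee','bridge','clamp_top'):
        print(t,[(np.round(x['position'],1),round(x['score'],2)) for x in models.landmark_of(n,t)[:3]])
s=sensors.observe(); print(s, r.grip_depth)
E
```

```text
pics
top {'vfov': 57.67147512223801, 'cx': 259.90406603254365, 'cy': 195.17844274437337, 'R': array([[ 0. , -1. , -0. ],
       [-1. , -0. , -0.1],
       [ 0.1,  0. , -1. ]]), 't': array([  64.7,  583. , 1064.7])} 0.9961090087890625
roller_center [(array([161.1, 227.9]), 0.7), (array([339. , 211.8]), 0.62), (array([334.5, 209.3]), 0.55)]
rest [(array([336.2, 211. ]), 0.71)]
fixture [(array([227.2, 209.4]), 0.87), (array([162.6, 227. ]), 0.23)]
front_vee [(array([219.3, 233.9]), 0.63), (array([360.6, 149.8]), 0.61)]
rear_vee [(array([277.6, 198.7]), 0.58)]
bridge [(array([225.4, 175.2]), 0.63)]
clamp_top [(array([221.5, 168.4]), 0.51)]
side {'vfov': 55.507313195422036, 'cx': 252.85873282952969, 'cy': 190.7547867974944, 'R': array([[ 1. , -0.1,  0. ],
       [-0. , -0.5, -0.9],
       [ 0.1,  0.9, -0.5]]), 't': array([-565.5,  161.2,  919.4])} 0.9961344401041666
roller_center [(array([245.5, 273.8]), 0.76)]
rest [(array([248.1, 291.2]), 0.56)]
fixture [(array([236.2, 207. ]), 0.77), (array([303.2, 244.8]), 0.2)]
front_vee [(array([214.2, 191.1]), 0.83), (array([245.4, 292.5]), 0.6), (array([274.1, 170.6]), 0.3)]
rear_vee [(array([260.1, 194.2]), 0.85), (array([269.3, 188. ]), 0.42)]
bridge [(array([270.9, 182. ]), 0.55)]
clamp_top [(array([273.8, 170. ]), 0.39)]
{'time': 0.8, 'joints': array([ 1.3,  0.3,  1.6, -0. ,  1.3, -0. ]), 'dq': array([ 0., -0.,  0., -0., -0.,  0.]), 'tau': array([  0. , -41.5, -23.4,   0. ,  -0. ,   0. ]), 'tool_pos': array([132.1, 559.6, 231.4]), 'tool_rot': array([[-1. ,  0.2,  0. ],
       [ 0.2,  1. ,  0. ],
       [-0. ,  0. , -1. ]]), 'contact_force': array([-0.7, -0.3,  0.3]), 'ft_torque': array([-0.,  0., -0.]), 'opening': 85.49524153556719} 18.700000000000003
```

View pics/top0.png

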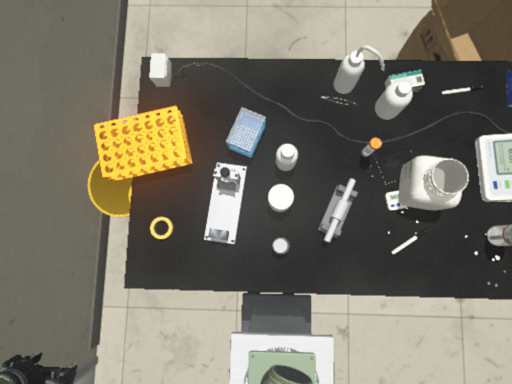

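View pics/side0.png

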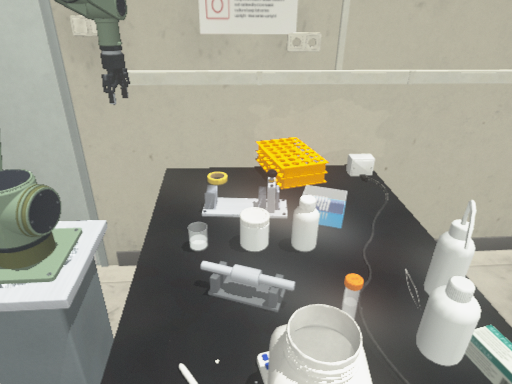

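The top view shows the roller on its rest at about (340,208). The fixture runs from (220,237) to the bridge at (229,172), with the jar, beaker and bottle around (281,197). The arm is clear, at the lower left. Next I'll measure with masks and depth.

```bash
python3 - <<'E'
from h import *
np.set_printoptions(precision=1,suppress=True)
for n in('top','side'):
    p,D=cams.snapshot(n); P=cloud(n,D); np.savez(n+'.npz',P=P,D=D,p=p)
    for t in('roller_center','rest','fixture','cream_jar','beaker','rinse_bottle','std_tube_1','tape_roll'):
        o=models.cut_out(n,t)
        if not o: print(n,t,'none'); continue
        m=o[0]['pixels']; np.save(f'm_{n}_{t}.npy',m); q=P[m&(D>0)]
        print(n,t,round(o[0]['score'],2),m.sum(),np.percentile(q,[2,50,98],axis=0).ravel())
    print(n,'bench z',[P[r_,c_] for r_,c_ in ([(260,180),(260,400),(150,200)] if n=='top' else [(330,170),(210,180)])])
for n in('top','side'):
    p=np.load(n+'.npz')['p'][:,:,::-1]
    x0,y0,w,h=(190,130,180,135) if n=='top' else (180,150,140,105+60)
    k=4 if n=='top' else 3
    k=min(800//w,600//h)
    cv2.imwrite(f'pics/{n}z.png',cv2.resize(p[y0:y0+h,x0:x0+w],None,fx=k,fy=k,interpolation=cv2.INTER_CUBIC))
E
```

```text
top roller_center 0.57 511 [ 448.3 -204.3   52.8  534.2 -164.3   63.4  626.3 -126.7   72.8]
top rest 0.66 651 [ 461.9 -215.6    3.9  535.7 -160.8   12.   611.8 -114.    55.4]
top fixture 0.92 2478 [436.6 138.9   2.2 557.4 190.2  13.6 680.4 247.7 132.4]
top cream_jar 0.74 581 [534.  -19.7   1.1 569.   16.9  90.7 606.4  52.8  95.2]
top beaker 0.51 193 [402.6  -9.2  17.3 423.5  11.6  23.1 445.2  33.8  62.2]
top rinse_bottle 0.75 468 [668.6 -29.1  17.3 687.6   3.  109.3 720.8  31.2 145.8]
top std_tube_1 0.56 197 [ 720.1 -276.3   10.4  729.9 -257.   110.2  748.3 -247.9  119.2]
top tape_roll 0.66 251 [439.1 361.8   0.5 473.3 393.   19.  504.  427.3  23.7]
top bench z [array([370.5, 331.1,   2.8]), array([ 389. , -369.8,    2.4]), array([735.6, 285. ,  -0.5])]
side roller_center 0.55 1061 [ 445.1 -215.7   46.4  537.8 -181.4   60.9  627.7 -138.1   71.4]
side rest 0.71 1660 [ 461.7 -226.8    3.5  539.9 -179.9   10.9  612.  -132.3   49.9]
side fixture 0.56 1938 [436.9 128.4   0.9 570.6 174.2  14.4 676.4 263.4 130.3]
side cream_jar 0.84 1183 [533.8 -25.1   5.1 568.8 -14.2  67.  606.   46.7  92.2]
side beaker 0.67 504 [401.  -14.8   5.7 424.1  -6.3  40.5 446.6  34.6  61.2]
side rinse_bottle 0.57 1219 [667.6 -36.2   8.9 693.6 -26.   81.2 725.7   3.  143.5]
side std_tube_1 0.96 688 [ 718.1 -282.8    1.6  731.  -276.2   88.5  771.6 -215.7  117.7]
side tape_roll 0.49 231 [436.4 358.1  -0.1 468.1 382.8  13.6 502.8 445.9  21.8]
side bench z [array([ 382.1, -260. ,   -1.4]), array([359.2, 193.9,   0.9])]
```

```bash
ls pics
```

```text
side0.png
sidez.png
top0.png
topz.png
```

View pics/topz.png

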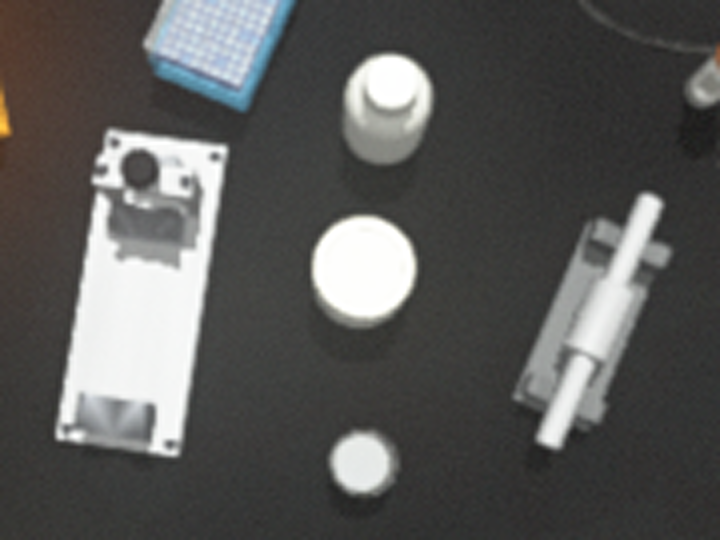

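View pics/sidez.png

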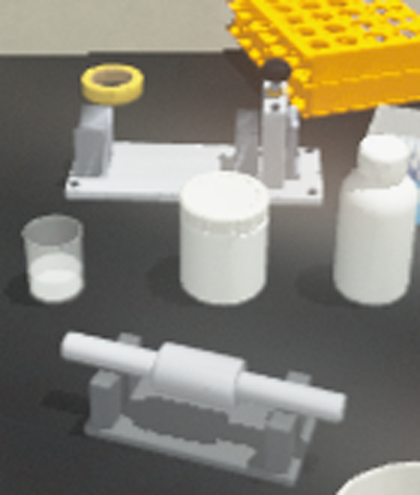

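```bash
cat > fit.py <<'E'
from h import *
from scipy.optimize import least_squares
np.set_printoptions(precision=2,suppress=True)
def box(p,lo,hi):
    c=(np.array(lo)+hi)/2; h=(np.array(hi)-lo)/2; q=np.abs(p-c)-h
    return np.linalg.norm(np.maximum(q,0),axis=1)+np.minimum(q.max(1),0)
def cyl(p,c,ax,R,h):  # axis index
    d=p-np.array(c); o=[i for i in range(3) if i!=ax]
    q=np.stack([np.linalg.norm(d[:,o],axis=1)-R,np.abs(d[:,ax])-h],1)
    return np.linalg.norm(np.maximum(q,0),axis=1)+np.minimum(q.max(1),0)
def vee(p,lo,hi):
    b=box(p,lo,hi); # V apex: axis z60,r10 -> apex z=60-14.14
    s=(np.abs(p[:,1])-(p[:,2]-45.86))/np.sqrt(2)   # >0 inside material
    return np.maximum(b,-s)
def fixsdf(p,off):
    return np.min([box(p,[off-128,-50,0],[off+128,50,12]),vee(p,[-105,-28,12],[-75,28,66]),vee(p,[54,-28,12],[77,28,66]),
      box(p,[80,-38,86],[104,38,100]),box(p,[80,26,12],[104,38,86]),box(p,[80,-38,12],[104,-26,86]),cyl(p,[92,0,126.5],2,15,8.5),cyl(p,[92,0,98],2,5,20)],axis=0)
def rolsdf(p): return np.minimum(cyl(p,[0,0,0],0,18,30),cyl(p,[0,0,0],0,10,105))
def loc(q,x,y,z,a):
    d=q-np.array([x,y,z]); c,s=np.cos(a),np.sin(a)
    return np.stack([c*d[:,0]+s*d[:,1],-s*d[:,0]+c*d[:,1],d[:,2]],1)
def pts(n,t,dil=3):
    z=np.load(n+'.npz'); m=cv2.dilate(np.load(f'm_{n}_{t}.npy').astype(np.uint8),np.ones((dil,dil)))>0
    q=z['P'][m&(z['D']>0)]; return q
if __name__=='__main__':
  for cams_ in (['top'],['side'],['top','side']):
    q=[pts(n,'fixture') for n in cams_]; i=np.concatenate([[k]*len(a) for k,a in enumerate(q)]).astype(int); q=np.concatenate(q)
    k=q[:,2]>5; q,i=q[k],i[k]
    f=lambda v:fixsdf(loc(q-np.array([0,0,1])*0,v[0],v[1],v[2],v[3]),v[4])
    b=min((least_squares(f,[560,190+dy,0,a,5],loss='cauchy',f_scale=1.5) for a in(-.2,-.1) for dy in(-5,5)),key=lambda s:s.cost)
    print('fix',cams_,b.x,'med|r|',np.median(abs(f(b.x))),len(q))
    q=[pts(n,'roller_center',1) for n in cams_]; q=np.concatenate(q)
    f=lambda v:rolsdf((loc(q,v[0],v[1],v[2],v[3])@np.array([[np.cos(v[4]),0,-np.sin(v[4])],[0,1,0],[np.sin(v[4]),0,np.cos(v[4])]])))
    b=min((least_squares(f,[536,-168,52,a,0],loss='cauchy',f_scale=1.5) for a in(-.5,-.3)),key=lambda s:s.cost)
    print('rol',cams_,b.x,'med|r|',np.median(abs(f(b.x))),len(q))
  for t in('front_vee','rear_vee','bridge','clamp_top'):
    for n in('top','side'): pass
E
python3 fit.py
```

```text
fix ['top'] [544.76 195.26   0.79  -0.12  12.84] med|r| 1.1641280910773437 2414
rol ['top'] [ 538.65 -168.09   53.13   -0.39   -0.  ] med|r| 1.0115550656584276 509
fix ['side'] [543.51 193.     0.56  -0.12  13.49] med|r| 1.016875147283777 1928
rol ['side'] [ 537.63 -169.95   52.91   -0.4    -0.  ] med|r| 0.6798922103956411 1057
fix ['top', 'side'] [544.19 193.64   0.69  -0.12  12.9 ] med|r| 1.1853906076036926 4342
rol ['top', 'side'] [ 537.87 -169.63   53.11   -0.4    -0.  ] med|r| 0.8458617145721243 1566
```

```bash
cat > go.py <<'E'
from h import *
import sys
np.set_printoptions(precision=2,suppress=True)
def go(x,y,z,yaw,jx=-1):
    s=sensors.observe(); R=s['tool_rot']; p=s['tool_pos']
    X=jx*np.array([np.cos(yaw),np.sin(yaw),0]); Z=np.array([0,0,-1.]); T=np.stack([X,np.cross(Z,X),Z],1)
    rv=cv2.Rodrigues(R.T@T)[0].ravel(); d=np.array([x,y,z])-p
    print('t',s['time'],'p',p,'f',s['contact_force'],'open',s['opening'],'j',s['joints']); print('rot',np.round(rv,4),'shift now',R.T@d,'shift after rot',T.T@d)
if __name__=='__main__': go(*map(float,sys.argv[1:]))
E
python3 go.py 537.9 -169.3 150 -0.397; sed -i 's/precision=2/precision=4/' fit.py; python3 fit.py|tail -2
```

```text
t 1.7 p [132.09 559.63 231.35] f [-0.26 -0.31 -0.49] open 85.27279249402886 j [ 1.32  0.32  1.56  0.    1.26 -0.02]
rot [ 0.   -0.    0.17] shift now [-562.44 -616.19   81.26] shift after rot [-656.09 -515.33   81.35]
fix ['top', 'side'] [544.1885 193.6414   0.6904  -0.1203  12.9004] med|r| 1.1853906076036926 4342
rol ['top', 'side'] [ 537.8747 -169.6294   53.1104   -0.3971   -0.0007] med|r| 0.8458617145721243 1566
```

Call:
servo_tool --targets '[{"gripper":1,"delta_pos":[0,0,0],"delta_rot":[0,0,0.085]},{"gripper":1,"delta_pos":[0,0,0],"delta_rot":[0,0,0.085]},{"gripper":1,"delta_pos":[-33,-26,0],"delta_rot":[0,0,0]},{"gripper":1,"delta_pos":[-33,-26,0],"delta_rot":[0,0,0]},{"gripper":1,"delta_pos":[-33,-26,0],"delta_rot":[0,0,0]},{"gripper":1,"delta_pos":[-33,-26,0],"delta_rot":[0,0,0]},{"gripper":1,"delta_pos":[-33,-26,0],"delta_rot":[0,0,0]},{"gripper":1,"delta_pos":[-33,-26,0],"delta_rot":[0,0,0]}]'

```text
time: 2.5
tool_pos: [254.0, 335.5, 230.1]
tool_rot: [[-0.921, 0.389, 0.001], [0.389, 0.921, 0.003], [-0.0, 0.004, -1.0]]
contact_force: [0.6, 1.0, -0.2]
opening: 85.4
```

```bash
python3 go.py 537.9 -169.6 150 -0.397
```

```text
t 2.5 p [253.99 335.47 230.08] f [ 0.63  1.   -0.24] open 85.41160254093828 j [ 0.89  0.07  1.89  0.    1.18 -0.28]
rot [ 0.  0. -0.] shift now [-458.15 -354.96   78.85] shift after rot [-457.12 -356.01   80.08]
```

Call:
servo_tool --targets '[{"gripper":1,"delta_pos":[-36,-28,0],"delta_rot":[0,0,0]},{"gripper":1,"delta_pos":[-36,-28,0],"delta_rot":[0,0,0]},{"gripper":1,"delta_pos":[-36,-28,0],"delta_rot":[0,0,0]},{"gripper":1,"delta_pos":[-36,-28,0],"delta_rot":[0,0,0]},{"gripper":1,"delta_pos":[-36,-28,0],"delta_rot":[0,0,0]},{"gripper":1,"delta_pos":[-36,-28,0],"delta_rot":[0,0,0]},{"gripper":1,"delta_pos":[-36,-28,0],"delta_rot":[0,0,0]},{"gripper":1,"delta_pos":[-36,-28,0],"delta_rot":[0,0,0]}]'

```text
time: 3.3
tool_pos: [437.5, 3.9, 232.1]
tool_rot: [[-0.922, 0.387, 0.01], [0.387, 0.922, 0.007], [-0.007, 0.011, -1.0]]
contact_force: [0.9, 0.7, -0.4]
opening: 85.2
```

Call:
servo_tool --targets '[{"gripper":1,"delta_pos":[-36,-28,0],"delta_rot":[0,0,0]},{"gripper":1,"delta_pos":[-36,-28,0],"delta_rot":[0,0,0]},{"gripper":1,"delta_pos":[-36,-28,0],"delta_rot":[0,0,0]},{"gripper":1,"delta_pos":[0,0,0],"delta_rot":[0,0,0]}]'

```text
time: 3.7
tool_pos: [508.9, -126.0, 232.3]
tool_rot: [[-0.919, 0.393, 0.015], [0.393, 0.919, 0.005], [-0.011, 0.011, -1.0]]
contact_force: [-1.2, 0.5, -0.7]
opening: 85.4
```

```bash
python3 go.py 537.9 -169.6 100 -0.397
```

```text
t 3.7 p [ 508.85 -125.98  232.35] f [-1.25  0.54 -0.67] open 85.40059763217651 j [-0.27  0.23  1.69  0.01  1.21 -1.44]
rot [ 0.01  0.01 -0.01] shift now [-42.37 -30.11 132.52] shift after rot [-43.65 -28.99 132.35]
```

Call:
servo_tool --targets '[{"gripper":1,"delta_pos":[-22,-15,20],"delta_rot":[0.01,0.012,-0.007]},{"gripper":1,"delta_pos":[-20,-14,20],"delta_rot":[0,0,0]},{"gripper":1,"delta_pos":[0,0,30],"delta_rot":[0,0,0]},{"gripper":1,"delta_pos":[0,0,30],"delta_rot":[0,0,0]},{"gripper":1,"delta_pos":[0,0,0],"delta_rot":[0,0,0]}]'

```text
time: 4.2
tool_pos: [538.1, -170.4, 130.6]
tool_rot: [[-0.921, 0.389, 0.002], [0.389, 0.921, 0.001], [-0.001, 0.002, -1.0]]
contact_force: [-0.3, 0.6, -0.3]
opening: 85.5
```

```bash
python3 go.py 537.9 -169.6 34 -0.397; python3 - <<'E'
from h import *
for n in('top','side'):
    p,d=cams.snapshot(n)
    x0,y0,w,h=(290,150,100,100) if n=='top' else (150,180,180,130)
    k=min(800//w,600//h); cv2.imwrite(f'pics/{n}1.png',cv2.resize(p[y0:y0+h,x0:x0+w,::-1],None,fx=k,fy=k,interpolation=cv2.INTER_CUBIC))
E
```

```text
t 4.2 p [ 538.07 -170.39  130.65] f [-0.32  0.55 -0.32] open 85.54568096701679 j [-0.33  0.38  1.74  0.    1.02 -1.5 ]
rot [ 0.  0. -0.] shift now [ 0.61  0.46 96.65] shift after rot [ 0.46  0.66 96.65]
```

View pics/side1.png

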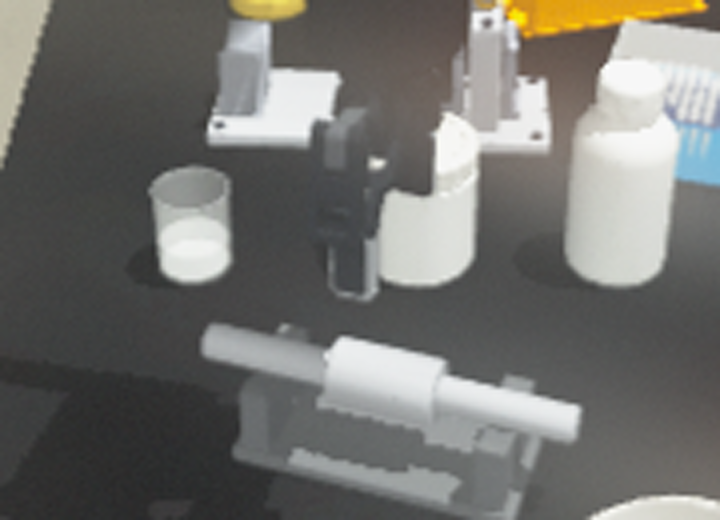

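```bash
python3 - <<'E'
from h import *
s=sensors.observe(); R=s['tool_rot']; p=s['tool_pos']
for n in('side','top'):
    for dy in(-50,0,50): print(n,dy,np.round(w2px(n,p+R@[0,dy,0]),1))
E
```

```text
side -50 [239.  258.9]
side 0 [247.4 244.1]
side 50 [255.  230.9]
top -50 [362.1 213.8]
top 0 [345.8 206.7]
top 50 [329.7 199.6]
```

View pics/top1.png

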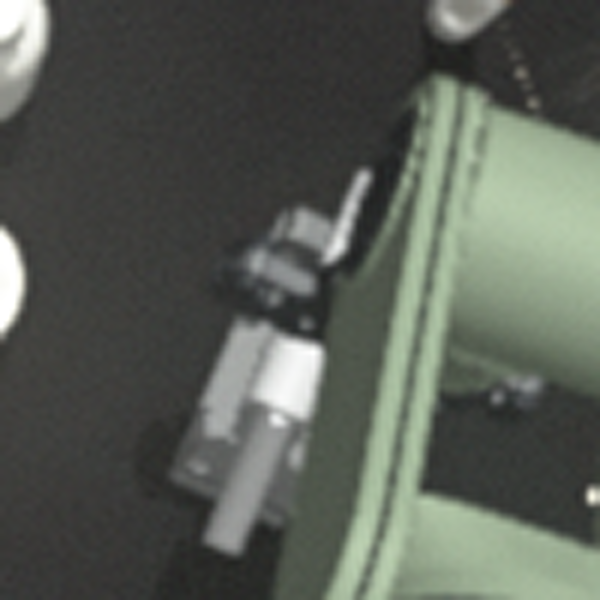

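Call:
servo_tool --targets '[{"gripper":1,"delta_pos":[0.5,0.5,28],"delta_rot":[0,0,0]},{"gripper":1,"delta_pos":[0,0,28],"delta_rot":[0,0,0]},{"gripper":1,"delta_pos":[0,0,25],"delta_rot":[0,0,0]},{"gripper":1,"delta_pos":[0,0,10],"delta_rot":[0,0,0]},{"gripper":1,"delta_pos":[0,0,5],"delta_rot":[0,0,0]},{"gripper":1,"delta_pos":[0,0,0],"delta_rot":[0,0,0]}]'

```text
time: 4.9
tool_pos: [551.1, -171.4, 49.6]
tool_rot: [[-0.922, 0.386, 0.034], [0.386, 0.922, -0.009], [-0.035, 0.005, -0.999]]
contact_force: [-0.4, -0.6, 0.4]
opening: 85.6
```

```bash
python3 go.py 537.9 -169.6 34 -0.397
```

```text
t 4.9 p [ 551.07 -171.36   49.6 ] f [-0.43 -0.61  0.36] open 85.55123116989041 j [-0.32  0.48  1.82  0.    0.8  -1.5 ]
rot [0.01 0.04 0.  ] shift now [13.37 -3.54 15.13] shift after rot [12.83 -3.47 15.6 ]
```

Call:
servo_tool --targets '[{"gripper":1,"delta_pos":[7,-2,0],"delta_rot":[0.01,0.02,0]},{"gripper":1,"delta_pos":[6,-1.5,2],"delta_rot":[0,0.016,0]},{"gripper":1,"delta_pos":[0,0,7],"delta_rot":[0,0,0]},{"gripper":1,"delta_pos":[0,0,5],"delta_rot":[0,0,0]},{"gripper":1,"delta_pos":[0,0,0],"delta_rot":[0,0,0]}]'

```text
time: 5.4
tool_pos: [539.0, -170.2, 38.4]
tool_rot: [[-0.922, 0.386, 0.001], [0.386, 0.922, -0.006], [-0.003, -0.005, -1.0]]
contact_force: [-0.4, 0.3, 0.5]
opening: 85.2
```

```bash
python3 go.py 537.9 -169.6 34 -0.397
```

```text
t 5.4 p [ 538.99 -170.23   38.38] f [-0.35  0.31  0.49] open 85.15614164542605 j [-0.32  0.49  1.84 -0.01  0.81 -1.49]
rot [-0.01  0.    0.  ] shift now [1.26 0.19 4.38] shift after rot [1.25 0.17 4.38]
```

Call:
servo_tool --targets '[{"gripper":1,"delta_pos":[1.3,0,4.4],"delta_rot":[-0.006,0.001,0]},{"gripper":0.3,"delta_pos":[0,0,0],"delta_rot":[0,0,0]},{"gripper":0.1,"delta_pos":[0,0,0],"delta_rot":[0,0,0]},{"gripper":0.1,"delta_pos":[0,0,0],"delta_rot":[0,0,0]},{"gripper":0.1,"delta_pos":[0,0,0],"delta_rot":[0,0,0]}]' --squeeze 20

```text
time: 5.9
tool_pos: [537.6, -169.8, 33.2]
tool_rot: [[-0.922, 0.387, 0.002], [0.387, 0.922, 0.0], [-0.002, 0.001, -1.0]]
contact_force: [-0.3, 0.5, -0.4]
opening: 47.1
```

```bash
python3 go.py 537.9 -169.6 34 -0.397
```

```text
t 5.9 p [ 537.63 -169.83   33.17] f [-0.3   0.5  -0.44] open 47.07317039328199 j [-0.33  0.5   1.85  0.    0.8  -1.5 ]
rot [0. 0. 0.] shift now [-0.17  0.32 -0.83] shift after rot [-0.16  0.32 -0.83]
```

Call:
servo_tool --targets '[{"gripper":-1,"delta_pos":[0,0,0],"delta_rot":[0,0,0]},{"gripper":-1,"delta_pos":[0,0,0],"delta_rot":[0,0,0]},{"gripper":-1,"delta_pos":[0,0,0],"delta_rot":[0,0,0]},{"gripper":-1,"delta_pos":[0,0,0],"delta_rot":[0,0,0]}]' --squeeze 20

```text
time: 6.3
tool_pos: [538.0, -169.5, 33.5]
tool_rot: [[-0.922, 0.387, 0.003], [0.387, 0.922, 0.001], [-0.002, 0.002, -1.0]]
contact_force: [1.1, 0.9, -1.1]
opening: 35.4
```

Call:
servo_tool --targets '[{"gripper":-1,"delta_pos":[0,0,0],"delta_rot":[0,0,0]},{"gripper":-1,"delta_pos":[0,0,0],"delta_rot":[0,0,0]},{"gripper":-1,"delta_pos":[0,0,-3],"delta_rot":[0,0,0]},{"gripper":-1,"delta_pos":[0,0,-6],"delta_rot":[0,0,0]},{"gripper":-1,"delta_pos":[0,0,-10],"delta_rot":[0,0,0]},{"gripper":-1,"delta_pos":[0,0,-10],"delta_rot":[0,0,0]},{"gripper":-1,"delta_pos":[0,0,0],"delta_rot":[0,0,0]}]' --squeeze 60

```text
time: 7.0
tool_pos: [536.4, -169.3, 63.4]
tool_rot: [[-0.922, 0.387, -0.001], [0.387, 0.922, 0.002], [0.002, 0.001, -1.0]]
contact_force: [0.6, 0.5, -3.4]
opening: 34.5
```

```bash
python3 go.py 537.9 -169.6 150 -0.397
```

```text
t 7.0 p [ 536.39 -169.26   63.4 ] f [ 0.63  0.51 -3.42] open 34.51538495953509 j [-0.33  0.46  1.82  0.    0.87 -1.5 ]
rot [ 0. -0. -0.] shift now [ -1.38   0.38 -86.6 ] shift after rot [ -1.52   0.27 -86.6 ]
```

Call:
servo_tool --targets '[{"gripper":-1,"delta_pos":[0,0,-17],"delta_rot":[0,0,0]},{"gripper":-1,"delta_pos":[0,0,-17],"delta_rot":[0,0,0]},{"gripper":-1,"delta_pos":[0,0,-17],"delta_rot":[0,0,0]},{"gripper":-1,"delta_pos":[0,0,-17],"delta_rot":[0,0,0]},{"gripper":-1,"delta_pos":[0,0,-17],"delta_rot":[0,0,0]},{"gripper":-1,"delta_pos":[0,0,-17],"delta_rot":[0,0,0]},{"gripper":-1,"delta_pos":[0,0,0],"delta_rot":[0,0,0]}]'

```text
time: 7.7
tool_pos: [535.1, -169.1, 169.7]
tool_rot: [[-0.922, 0.387, -0.003], [0.387, 0.922, 0.002], [0.003, 0.001, -1.0]]
contact_force: [-0.4, 0.9, -3.8]
opening: 34.5
```

```bash
cat > inhand.py <<'E'
from fit import *
def run(n='side',tag='x'):
    p,D=cams.snapshot(n); P=cloud(n,D); s=sensors.observe(); T=s['tool_rot']; c=s['tool_pos']-18.7*T[:,2]
    q=((P-c)@T)  # tool coords about grasp pt
    m=(D>0)&(np.abs(q[...,0])<140)&(np.abs(q[...,0])>13)&(np.abs(q[...,1])<24)&(q[...,2]>-24)&(q[...,2]<24)
    x=q[m]
    def f(v):
        y=x-np.array([v[0],v[1],v[2]]); 
        R=cv2.Rodrigues(np.array([0,v[3],v[4]]))[0]; return rolsdf(y@R)
    b=least_squares(f,[0,0,0,0,0],loss='cauchy',f_scale=1.5); print('roller in tool frame (rel grasp pt): x,y,z',b.x[:3],'tilt y',b.x[3],'yaw',b.x[4],'n',len(x),'med',np.median(abs(f(b.x))))
    cv2.imwrite(f'pics/{n}_{tag}.png',p[:,:,::-1])
if __name__=='__main__':
    import sys
    run(sys.argv[1],sys.argv[2])
E
python3 inhand.py side h1; python3 go.py 510.4 197.7 165 -0.1203
```

```text
roller in tool frame (rel grasp pt): x,y,z [-0.7296 -0.9209 -2.1259] tilt y -3.07192763363761e-05 yaw 0.0009957590956912099 n 968 med 0.5783700730481787
t 7.75 p [ 534.24 -168.8   168.27] f [-0.24 -0.66 -3.86] open 34.54975890866765 j [-0.33  0.35  1.69  0.    1.11 -1.5 ]
rot [ 0.   -0.01 -0.28] shift now [163.72 328.75   4.48] shift after rot [ 67.65 360.99   3.27]
```

View pics/side_h1.png

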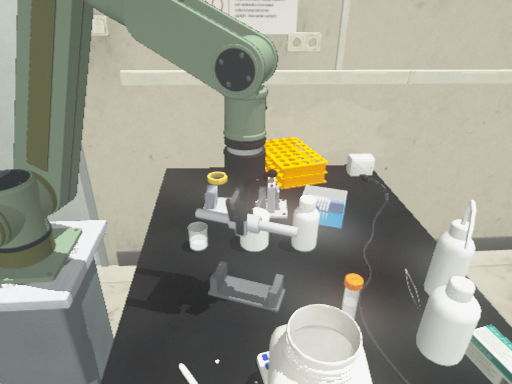

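Call:
servo_tool --targets '[{"gripper":-1,"delta_pos":[0,0,0],"delta_rot":[0,0,-0.09]},{"gripper":-1,"delta_pos":[0,0,0],"delta_rot":[0,-0.005,-0.09]},{"gripper":-1,"delta_pos":[0,0,0],"delta_rot":[0,0,-0.09]},{"gripper":-1,"delta_pos":[5,25,0],"delta_rot":[0,0,0]},{"gripper":-1,"delta_pos":[5,25,0],"delta_rot":[0,0,0]},{"gripper":-1,"delta_pos":[5,25,0],"delta_rot":[0,0,0]},{"gripper":-1,"delta_pos":[5,25,0],"delta_rot":[0,0,0]},{"gripper":-1,"delta_pos":[5,25,0],"delta_rot":[0,0,0]}]'

```text
time: 8.55
tool_pos: [517.5, -39.4, 157.6]
tool_rot: [[-0.992, 0.121, -0.018], [0.121, 0.993, 0.005], [0.018, 0.003, -1.0]]
contact_force: [-0.0, -0.9, -3.5]
opening: 34.5
```

Call:
servo_tool --targets '[{"gripper":-1,"delta_pos":[5,25,0],"delta_rot":[0,0,0]},{"gripper":-1,"delta_pos":[5,25,0],"delta_rot":[0,0,0]},{"gripper":-1,"delta_pos":[5,25,0],"delta_rot":[0,0,0]},{"gripper":-1,"delta_pos":[5,25,0],"delta_rot":[0,0,0]},{"gripper":-1,"delta_pos":[5,25,0],"delta_rot":[0,0,0]},{"gripper":-1,"delta_pos":[5,25,0],"delta_rot":[0,0,0]},{"gripper":-1,"delta_pos":[5,25,0],"delta_rot":[0,0,0]},{"gripper":-1,"delta_pos":[0,0,0],"delta_rot":[0,0,0]}]'

```text
time: 9.35
tool_pos: [495.4, 147.5, 147.7]
tool_rot: [[-0.992, 0.119, -0.037], [0.119, 0.993, 0.003], [0.037, -0.001, -0.999]]
contact_force: [0.1, -0.6, -4.0]
opening: 34.5
```

```bash
python3 go.py 510.4 197.7 165 -0.1203
```

```text
t 9.35 p [495.35 147.5  147.75] f [ 0.08 -0.55 -3.98] open 34.513653648791916 j [ 0.26  0.32  1.8   0.01  1.06 -1.2 ]
rot [-0.   -0.04  0.  ] shift now [ -8.32  51.62 -17.63] shift after rot [ -8.91  51.65 -17.25]
```

Call:
servo_tool --targets '[{"gripper":-1,"delta_pos":[-3,17,-5],"delta_rot":[0,-0.018,0]},{"gripper":-1,"delta_pos":[-3,17,-3],"delta_rot":[0,-0.018,0]},{"gripper":-1,"delta_pos":[-3,17,0],"delta_rot":[0,-0.004,0]},{"gripper":-1,"delta_pos":[0,0,0],"delta_rot":[0,0,0]},{"gripper":-1,"delta_pos":[0,0,0],"delta_rot":[0,0,0]}]'

```text
time: 9.85
tool_pos: [508.0, 196.5, 150.1]
tool_rot: [[-0.993, 0.118, -0.006], [0.118, 0.993, -0.007], [0.005, -0.008, -1.0]]
contact_force: [-0.4, -0.6, -4.4]
opening: 34.5
```

```bash
python3 go.py 510.4 197.7 150 -0.1203;  python3 inhand.py side h2; python3 inhand.py top h3
```

```text
t 9.85 p [508.03 196.49 150.08] f [-0.4  -0.62 -4.41] open 34.52563862027835 j [ 0.35  0.34  1.75 -0.01  1.06 -1.1 ]
rot [-0.01 -0.01  0.  ] shift now [-2.21  1.49  0.06] shift after rot [-2.21  1.49  0.08]
roller in tool frame (rel grasp pt): x,y,z [ 0.0925 -0.4976 -0.6852] tilt y 0.004288464140942103 yaw 0.00047794337980420506 n 497 med 0.9151967657616851
roller in tool frame (rel grasp pt): x,y,z [-1.2922  1.708  -0.6615] tilt y 0.0038605147224663383 yaw -0.0008193434157797016 n 241 med 0.9528001003515012
```

View pics/side_h2.png

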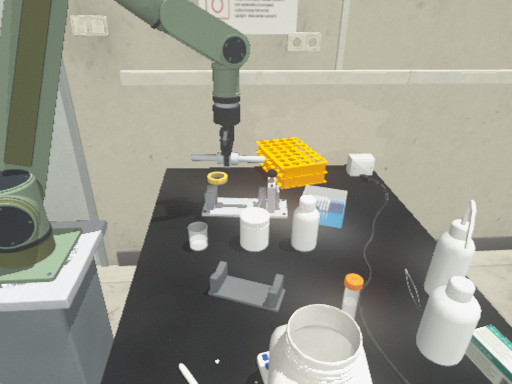

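View pics/top_h3.png

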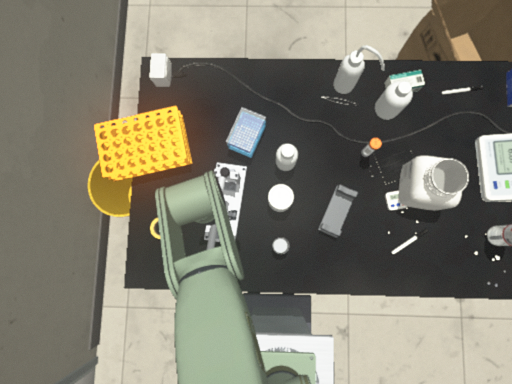

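Call:
servo_tool --targets '[{"gripper":-1,"delta_pos":[-1.8,1.2,6],"delta_rot":[-0.008,-0.006,0.002]},{"gripper":-1,"delta_pos":[0,0,12],"delta_rot":[0,0,0]},{"gripper":-1,"delta_pos":[0,0,12],"delta_rot":[0,0,0]},{"gripper":-1,"delta_pos":[0,0,12],"delta_rot":[0,0,0]},{"gripper":-1,"delta_pos":[0,0,12],"delta_rot":[0,0,0]},{"gripper":-1,"delta_pos":[0,0,12],"delta_rot":[0,0,0]},{"gripper":-1,"delta_pos":[0,0,0],"delta_rot":[0,0,0]}]'

```text
time: 10.65
tool_pos: [508.6, 193.3, 77.1]
tool_rot: [[-0.992, 0.125, -0.002], [0.125, 0.992, -0.001], [0.002, -0.001, -1.0]]
contact_force: [-0.1, 0.4, -4.0]
opening: 34.5
```

```bash
python3 go.py 509.8 197.6 58 -0.1203
```

```text
t 10.65 p [508.57 193.31  77.14] f [-0.07  0.38 -4.04] open 34.51530232656048 j [ 0.34  0.42  1.85 -0.    0.88 -1.1 ]
rot [-0. -0. -0.] shift now [-0.73  4.44 19.14] shift after rot [-0.7   4.41 19.14]
```

Call:
servo_tool --targets '[{"gripper":-1,"delta_pos":[-0.7,4.4,4],"delta_rot":[0,-0.002,-0.005]},{"gripper":-1,"delta_pos":[0,0,5],"delta_rot":[0,0,0]},{"gripper":-1,"delta_pos":[0,0,5],"delta_rot":[0,0,0]},{"gripper":-1,"delta_pos":[0,0,0],"delta_rot":[0,0,0]}]'

```text
time: 11.05
tool_pos: [510.3, 197.6, 62.2]
tool_rot: [[-0.993, 0.12, 0.0], [0.12, 0.993, -0.001], [-0.001, -0.001, -1.0]]
contact_force: [-0.8, -0.1, -4.4]
opening: 34.3
```

```bash
python3 go.py 509.8 197.6 41.3 -0.1203; python3 inhand.py side h4; python3 - <<'E'
from h import *
p=cv2.imread('pics/side_h4.png')[140:230,180:310]; cv2.imwrite('pics/h4z.png',cv2.resize(p,None,fx=6,fy=6,interpolation=cv2.INTER_CUBIC))
E
```

```text
t 11.05 p [510.34 197.63  62.19] f [-0.76 -0.14 -4.41] open 34.34008933151521 j [ 0.35  0.44  1.86 -0.    0.85 -1.1 ]
rot [-0.  0. -0.] shift now [ 0.55 -0.07 20.89] shift after rot [ 0.53 -0.1  20.89]
roller in tool frame (rel grasp pt): x,y,z [-0.8984 -0.6415 -0.2652] tilt y 0.002236926677422857 yaw -0.0008079727575165249 n 555 med 1.3095532015223625
```

View pics/h4z.png

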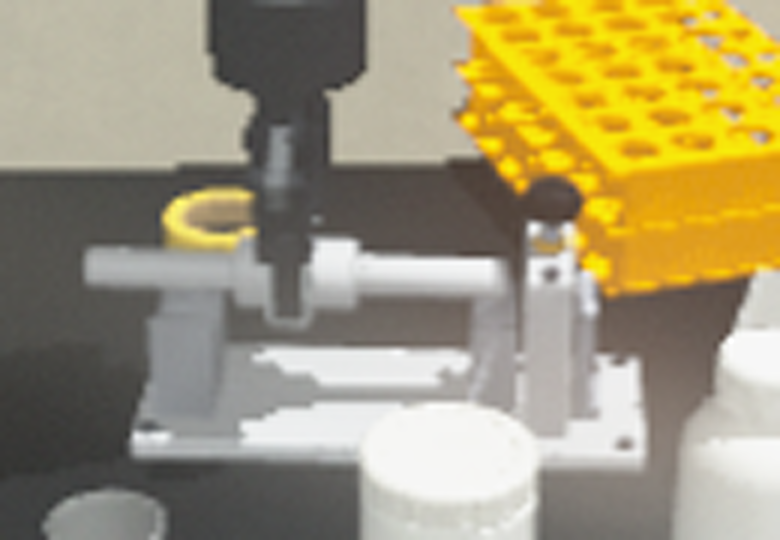

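Held level and lined up over both Vs, short of the bridge (front V at about (190,300) in the zoom, bridge at (550,280)). Now lowering slowly.

Call:
servo_tool --targets '[{"gripper":-1,"delta_pos":[0.5,0,4],"delta_rot":[0,0,0]},{"gripper":-1,"delta_pos":[0,0,4],"delta_rot":[0,0,0]},{"gripper":-1,"delta_pos":[0,0,4],"delta_rot":[0,0,0]},{"gripper":-1,"delta_pos":[0,0,2],"delta_rot":[0,0,0]},{"gripper":-1,"delta_pos":[0,0,0],"delta_rot":[0,0,0]}]'

```text
time: 11.6
tool_pos: [510.6, 198.0, 48.2]
tool_rot: [[-0.993, 0.12, 0.003], [0.12, 0.993, -0.0], [-0.003, 0.0, -1.0]]
contact_force: [-0.2, -0.3, -4.0]
opening: 34.7
```

```bash
python3 go.py 509.8 197.6 41.3 -0.1203
```

```text
t 11.6 p [510.64 197.97  48.15] f [-0.17 -0.28 -3.97] open 34.66043601450054 j [ 0.35  0.46  1.87 -0.    0.81 -1.1 ]
rot [ 0.  0. -0.] shift now [ 0.81 -0.47  6.85] shift after rot [ 0.79 -0.47  6.85]
```

Call:
servo_tool --targets '[{"gripper":-1,"delta_pos":[0.4,-0.4,2],"delta_rot":[0,0.002,0]},{"gripper":-1,"delta_pos":[0,0,1.5],"delta_rot":[0,0,0]},{"gripper":-1,"delta_pos":[0,0,1],"delta_rot":[0,0,0]},{"gripper":-1,"delta_pos":[0,0,0],"delta_rot":[0,0,0]}]'

```text
time: 12.0
tool_pos: [510.4, 197.6, 43.4]
tool_rot: [[-0.993, 0.12, 0.001], [0.12, 0.993, 0.0], [-0.001, 0.0, -1.0]]
contact_force: [-0.6, -0.2, -3.6]
opening: 34.2
```

Call:
servo_tool --targets '[{"gripper":-1,"delta_pos":[0,0,0.7],"delta_rot":[0,0,0]}]'

```text
time: 12.1
tool_pos: [510.5, 197.7, 42.8]
tool_rot: [[-0.993, 0.12, 0.001], [0.12, 0.993, 0.0], [-0.001, 0.0, -1.0]]
contact_force: [0.5, -0.2, -4.2]
opening: 34.4
```

Call:
servo_tool --targets '[{"gripper":-1,"delta_pos":[0,0,0.7],"delta_rot":[0,0,0]}]'

```text
time: 12.2
tool_pos: [510.5, 197.7, 42.0]
tool_rot: [[-0.993, 0.12, 0.001], [0.12, 0.993, 0.0], [-0.001, 0.0, -1.0]]
contact_force: [0.4, -0.7, -3.4]
opening: 34.5
```

```bash
python3 go.py 509.8 197.6 41.3 -0.1203
```

```text
t 12.2 p [510.52 197.68  42.05] f [ 0.38 -0.67 -3.41] open 34.51074475681109 j [ 0.35  0.47  1.88 -0.    0.8  -1.1 ]
rot [ 0.  0. -0.] shift now [ 0.71 -0.16  0.75] shift after rot [ 0.71 -0.16  0.75]
```

Call:
servo_tool --targets '[{"gripper":-1,"delta_pos":[0,0,0.6],"delta_rot":[0,0,0]}]'

```text
time: 12.3
tool_pos: [510.6, 197.7, 41.5]
tool_rot: [[-0.993, 0.12, 0.002], [0.12, 0.993, 0.0], [-0.002, 0.001, -1.0]]
contact_force: [1.0, 0.4, -4.1]
opening: 34.3
```

Call:
servo_tool --targets '[{"gripper":-1,"delta_pos":[0,0,0.5],"delta_rot":[0,0,0]}]'

```text
time: 12.4
tool_pos: [510.6, 197.8, 41.0]
tool_rot: [[-0.993, 0.12, 0.002], [0.12, 0.993, 0.0], [-0.002, 0.001, -1.0]]
contact_force: [-1.0, -1.0, -0.1]
opening: 34.1
```

Call:
servo_tool --targets '[{"gripper":-1,"delta_pos":[0,0,0.5],"delta_rot":[0,0,0]}]'

```text
time: 12.5
tool_pos: [510.7, 197.8, 41.0]
tool_rot: [[-0.993, 0.12, 0.002], [0.12, 0.993, 0.0], [-0.002, 0.001, -1.0]]
contact_force: [-1.6, -1.2, 3.3]
opening: 34.6
```

Call:
servo_tool --targets '[{"gripper":0.1,"delta_pos":[0,0,0],"delta_rot":[0,0,0]},{"gripper":0.1,"delta_pos":[0,0,0],"delta_rot":[0,0,0]},{"gripper":0.1,"delta_pos":[0,0,0],"delta_rot":[0,0,0]},{"gripper":0.1,"delta_pos":[0,0,0],"delta_rot":[0,0,0]}]' --squeeze 20

```text
time: 12.9
tool_pos: [512.4, 198.4, 42.5]
tool_rot: [[-0.993, 0.12, 0.006], [0.12, 0.993, 0.002], [-0.006, 0.003, -1.0]]
contact_force: [0.7, -0.7, 0.2]
opening: 47.0
```

```bash
python3 go.py 509.8 197.6 41.3 -0.1203; python3 inhand.py side h5; python3 - <<'E'
from h import *
p=cv2.imread('pics/side_h5.png')[140:230,180:310]; cv2.imwrite('pics/h5z.png',cv2.resize(p,None,fx=6,fy=6,interpolation=cv2.INTER_CUBIC))
E
```

```text
t 12.9 p [512.44 198.43  42.52] f [ 0.7  -0.67  0.19] open 46.964277717057854 j [ 0.35  0.47  1.88 -0.    0.79 -1.1 ]
rot [ 0.    0.01 -0.  ] shift now [ 2.52 -1.15  1.2 ] shift after rot [ 2.52 -1.14  1.22]
roller in tool frame (rel grasp pt): x,y,z [ 1.0991 -1.4093  0.5499] tilt y 0.005623188753807944 yaw -0.00511831007202168 n 489 med 1.1940173563915426
```

View pics/h5z.png

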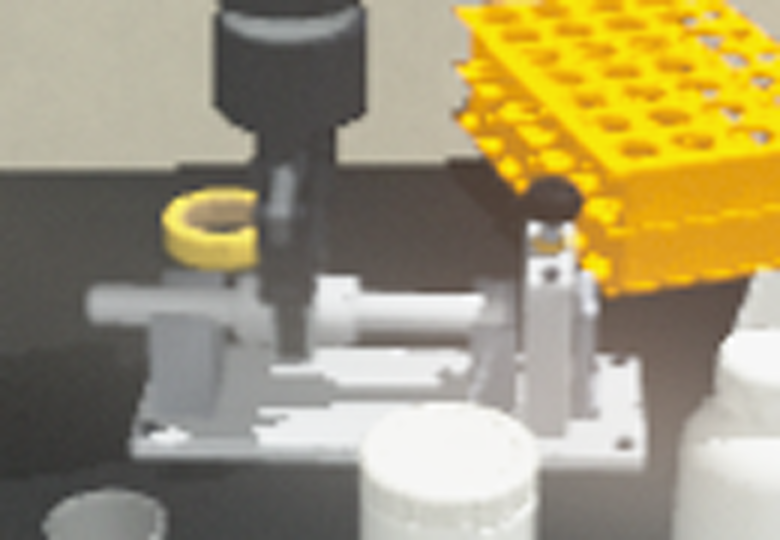

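Call:
servo_tool --targets '[{"gripper":0.1,"delta_pos":[1,-0.9,1.2],"delta_rot":[0,0.006,0]},{"gripper":-1,"delta_pos":[0,0,0],"delta_rot":[0,0,0]},{"gripper":-1,"delta_pos":[0,0,0],"delta_rot":[0,0,0]},{"gripper":-1,"delta_pos":[0,0,0],"delta_rot":[0,0,0]},{"gripper":-1,"delta_pos":[0,0,0],"delta_rot":[0,0,0]}]' --squeeze 25

```text
time: 13.45
tool_pos: [511.4, 197.8, 41.4]
tool_rot: [[-0.993, 0.12, 0.0], [0.12, 0.993, 0.003], [0.0, 0.003, -1.0]]
contact_force: [0.1, 0.3, 0.9]
opening: 35.0
```

```bash
python3 go.py 509.8 197.6 41.3 -0.1203
```

```text
t 13.45 p [511.39 197.75  41.44] f [0.11 0.29 0.92] open 35.047760568148604 j [ 0.35  0.47  1.88  0.    0.8  -1.11]
rot [ 0. -0. -0.] shift now [ 1.56 -0.34  0.14] shift after rot [ 1.56 -0.34  0.14]
```

Call:
servo_tool --targets '[{"gripper":-1,"delta_pos":[-2,0,0],"delta_rot":[0,0,0]},{"gripper":-1,"delta_pos":[-2,0,0],"delta_rot":[0,0,0]},{"gripper":-1,"delta_pos":[-2,0,0],"delta_rot":[0,0,0]}]'

```text
time: 13.75
tool_pos: [515.1, 197.3, 41.4]
tool_rot: [[-0.993, 0.121, -0.005], [0.121, 0.993, 0.003], [0.005, 0.003, -1.0]]
contact_force: [-3.7, 0.3, 2.4]
opening: 35.0
```

```bash
cat > st.py <<'E'
from h import *
np.set_printoptions(precision=2,suppress=True)
s=sensors.observe(); a=-0.1203; d=s['tool_pos']-np.array([543.55,193.55,-18.7]); ex=np.array([np.cos(a),np.sin(a),0]);ey=np.array([-np.sin(a),np.cos(a),0])
f=s['contact_force']; T=s['tool_rot']
print('t',s['time'],'fix x,y,axis z',d@ex,d@ey,d[2],'F',f@ex,f@ey,f[2],'yaw err',np.arctan2(-T[1,0],-T[0,0])-a,'tz',T[:,2],'tq',s['ft_torque'],'op',s['opening'])
E
python3 st.py
```

```text
t 13.75 fix x,y,axis z -28.66485165276451 0.2757022403733023 60.119912844646166 F -3.6937638143306186 -0.11615697343872877 2.380876619984827 yaw err -0.000529813482447003 tz [-0.  0. -1.] tq [0.22 0.47 0.09] op 34.993279341644865
```

Call:
servo_tool --targets '[{"gripper":-1,"delta_pos":[-2,0,-0.3],"delta_rot":[0,-0.005,0]},{"gripper":-1,"delta_pos":[-2,0,0],"delta_rot":[0,-0.001,0]},{"gripper":-1,"delta_pos":[-2,0,0],"delta_rot":[0,-0.001,0]}]'

```text
time: 14.05
tool_pos: [521.1, 196.5, 41.4]
tool_rot: [[-0.993, 0.121, 0.001], [0.121, 0.993, 0.002], [-0.001, 0.002, -1.0]]
contact_force: [-1.9, 1.8, 2.9]
opening: 35.0
```

```bash
python3 st.py
```

```text
t 14.05 fix x,y,axis z -22.62110926864612 0.24583459699172056 60.12699584804459 F -2.0753784280328165 1.611617460031604 2.894195829805454 yaw err -0.0006496088864058475 tz [ 0.  0. -1.] tq [0.22 0.43 0.02] op 35.00856024895017
```

Call:
servo_tool --targets '[{"gripper":-1,"delta_pos":[-2,-0.1,-0.2],"delta_rot":[0,0,0]},{"gripper":-1,"delta_pos":[-2,0,-0.1],"delta_rot":[0,0,0]},{"gripper":-1,"delta_pos":[-2,0,0],"delta_rot":[0,0,0]},{"gripper":-1,"delta_pos":[-2,0,0],"delta_rot":[0,0,0]}]'

```text
time: 14.45
tool_pos: [530.0, 195.5, 41.4]
tool_rot: [[-0.993, 0.121, 0.002], [0.121, 0.993, 0.002], [-0.001, 0.002, -1.0]]
contact_force: [-1.8, 1.4, 1.9]
opening: 35.4
```

```bash
python3 st.py
```

```text
t 14.45 fix x,y,axis z -13.673313743652843 0.2631777751678424 60.14274498490468 F -1.9655259505879057 1.2181540812096665 1.8674984831560855 yaw err -0.0006593528415132499 tz [ 0.  0. -1.] tq [0.26 0.37 0.04] op 35.35890940239652
```

Call:
servo_tool --targets '[{"gripper":-1,"delta_pos":[-2,0.1,-0.2],"delta_rot":[0,0,0]},{"gripper":-1,"delta_pos":[-2,0,0],"delta_rot":[0,0,0]},{"gripper":-1,"delta_pos":[-2,0,0],"delta_rot":[0,0,0]},{"gripper":-1,"delta_pos":[-2,0,0],"delta_rot":[0,0,0]},{"gripper":-1,"delta_pos":[-1,0,0],"delta_rot":[0,0,0]}]'

```text
time: 14.95
tool_pos: [540.1, 194.2, 41.4]
tool_rot: [[-0.993, 0.121, 0.002], [0.121, 0.993, 0.002], [-0.002, 0.002, -1.0]]
contact_force: [-1.8, 1.0, 0.4]
opening: 35.1
```

```bash
python3 st.py
```

```text
t 14.95 fix x,y,axis z -3.5109004943298703 0.2421211699090356 60.13289850326778 F -1.948930855113414 0.8090294817338043 0.38114560449043544 yaw err -0.0007011426359316147 tz [ 0.  0. -1.] tq [0.22 0.31 0.06] op 35.149432892913126
```

Call:
servo_tool --targets '[{"gripper":-1,"delta_pos":[-0.7,0,0],"delta_rot":[0,0,0]},{"gripper":-1,"delta_pos":[-0.7,0,0],"delta_rot":[0,0,0]},{"gripper":-1,"delta_pos":[-0.7,0,0],"delta_rot":[0,0,0]}]'

```text
time: 15.25
tool_pos: [542.3, 193.9, 41.5]
tool_rot: [[-0.993, 0.121, 0.002], [0.121, 0.993, 0.002], [-0.001, 0.002, -1.0]]
contact_force: [-2.0, 0.9, 0.3]
opening: 34.9
```

Call:
servo_tool --targets '[{"gripper":-1,"delta_pos":[-0.6,0,0],"delta_rot":[0,0,0]},{"gripper":-1,"delta_pos":[-0.6,0,0],"delta_rot":[0,0,0]}]'

```text
time: 15.45
tool_pos: [543.5, 193.8, 41.5]
tool_rot: [[-0.993, 0.121, 0.002], [0.121, 0.993, 0.002], [-0.001, 0.002, -1.0]]
contact_force: [-2.3, 0.9, 0.6]
opening: 35.2
```

Call:
servo_tool --targets '[{"gripper":-1,"delta_pos":[-0.6,0,0],"delta_rot":[0,0,0]},{"gripper":-1,"delta_pos":[-0.6,0,0],"delta_rot":[0,0,0]}]'

```text
time: 15.65
tool_pos: [544.8, 193.6, 41.5]
tool_rot: [[-0.993, 0.121, 0.002], [0.121, 0.993, 0.002], [-0.001, 0.002, -1.0]]
contact_force: [-2.3, 2.1, -0.4]
opening: 35.4
```

Now at about x = +1, inside the possible stop zone. I'll keep feeling forward.

Call:
servo_tool --targets '[{"gripper":-1,"delta_pos":[-0.6,0,0],"delta_rot":[0,0,0]},{"gripper":-1,"delta_pos":[-0.6,0,0],"delta_rot":[0,0,0]}]'

```text
time: 15.85
tool_pos: [546.0, 193.5, 41.5]
tool_rot: [[-0.993, 0.121, 0.002], [0.121, 0.993, 0.002], [-0.001, 0.002, -1.0]]
contact_force: [-1.5, 1.7, -0.1]
opening: 35.0
```

Call:
servo_tool --targets '[{"gripper":-1,"delta_pos":[-0.6,0,0],"delta_rot":[0,0,0]},{"gripper":-1,"delta_pos":[-0.6,0,0],"delta_rot":[0,0,0]}]'

```text
time: 16.05
tool_pos: [546.7, 193.4, 41.4]
tool_rot: [[-0.993, 0.121, 0.0], [0.121, 0.993, 0.002], [0.0, 0.002, -1.0]]
contact_force: [-5.2, 2.4, 2.8]
opening: 34.9
```

Call:
servo_tool --targets '[{"gripper":-1,"delta_pos":[-0.6,0,0],"delta_rot":[0,0,0]},{"gripper":-1,"delta_pos":[-0.6,0,0],"delta_rot":[0,0,0]}]'

```text
time: 16.25
tool_pos: [546.7, 193.4, 41.5]
tool_rot: [[-0.993, 0.121, -0.002], [0.121, 0.993, 0.002], [0.003, 0.002, -1.0]]
contact_force: [-4.6, 1.8, 1.9]
opening: 35.3
```

```bash
python3 st.py
```

```text
t 16.25 fix x,y,axis z 3.1532943232991646 0.21827338481831432 60.16770856523476 F -4.799366722826343 1.258562613152467 1.8577344165979857 yaw err -0.0010164058375033563 tz [-0.  0. -1.] tq [0.36 0.68 0.06] op 35.252611107102815
```

Call:
servo_tool --targets '[{"gripper":-1,"delta_pos":[-0.9,0,0],"delta_rot":[0,-0.002,0]}]'

```text
time: 16.35
tool_pos: [546.7, 193.4, 41.4]
tool_rot: [[-0.993, 0.121, -0.002], [0.121, 0.993, 0.002], [0.003, 0.002, -1.0]]
contact_force: [-5.5, 1.9, 2.8]
opening: 34.9
```

Call:
servo_tool --targets '[{"gripper":-1,"delta_pos":[-0.9,0,0],"delta_rot":[0,0,0]}]'

```text
time: 16.45
tool_pos: [546.7, 193.4, 41.4]
tool_rot: [[-0.993, 0.121, -0.004], [0.121, 0.993, 0.002], [0.005, 0.001, -1.0]]
contact_force: [-6.0, 2.9, 2.3]
opening: 35.4
```

```bash
python3 st.py; python3 inhand.py side h6; python3 - <<'E'
from h import *
p=cv2.imread('pics/side_h6.png')[140:230,180:310]; cv2.imwrite('pics/h6z.png',cv2.resize(p,None,fx=6,fy=6,interpolation=cv2.INTER_CUBIC))
E
```

```text
t 16.45 fix x,y,axis z 3.1086014178585004 0.21078663040184883 60.140103572666675 F -6.331326958861929 2.108221349343721 2.26060927341568 yaw err -0.001178877092345501 tz [-0.  0. -1.] tq [0.39 0.79 0.11] op 35.39091611920508
roller in tool frame (rel grasp pt): x,y,z [-0.4469 -0.4954 -0.5666] tilt y -0.00853721827790032 yaw 0.0004221106641331235 n 473 med 1.5469136878410623
```

View pics/h6z.png

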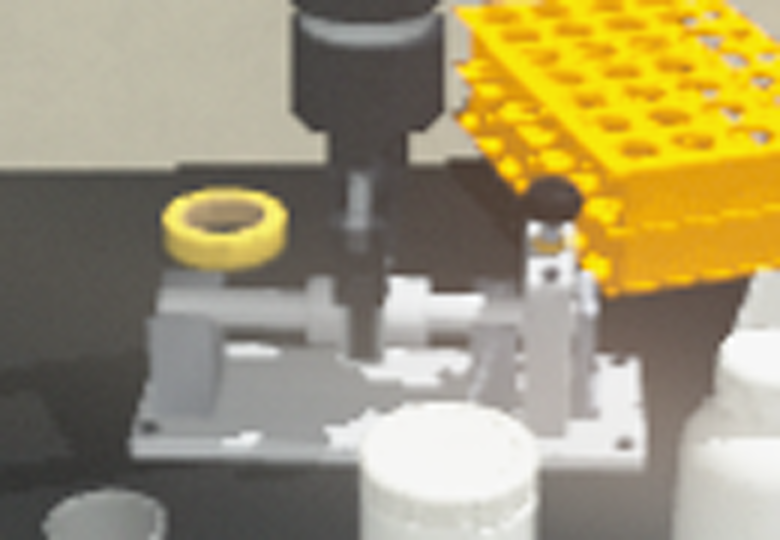

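Call:
servo_tool --targets '[{"gripper":0.1,"delta_pos":[0,0,0],"delta_rot":[0,0,0]},{"gripper":0.1,"delta_pos":[0,0,0],"delta_rot":[0,0,0]},{"gripper":0.5,"delta_pos":[0,0,0],"delta_rot":[0,0,0]},{"gripper":0.5,"delta_pos":[0,0,0],"delta_rot":[0,0,0]},{"gripper":0.5,"delta_pos":[0,0,0],"delta_rot":[0,0,0]}]'

```text
time: 17.0
tool_pos: [550.5, 192.8, 42.0]
tool_rot: [[-0.993, 0.121, 0.004], [0.121, 0.993, 0.002], [-0.003, 0.002, -1.0]]
contact_force: [0.3, -0.4, -0.6]
opening: 63.8
```

```bash
python3 st.py
```

```text
t 17.0 fix x,y,axis z 7.008008882577556 0.06576461279714962 60.74595230171478 F 0.36892513427924756 -0.3436230595426973 -0.5722385162604263 yaw err -0.0006634717230322301 tz [ 0.  0. -1.] tq [ 0.07 -0.    0.02] op 63.84298751685494
```

Call:
servo_tool --targets '[{"gripper":0.5,"delta_pos":[0,0,-6],"delta_rot":[0,0,0]},{"gripper":0.5,"delta_pos":[0,0,-12],"delta_rot":[0,0,0]},{"gripper":0.5,"delta_pos":[0,0,-12],"delta_rot":[0,0,0]},{"gripper":0.5,"delta_pos":[0,0,-14],"delta_rot":[0,0,0]},{"gripper":0.5,"delta_pos":[0,0,-16],"delta_rot":[0,0,0]},{"gripper":0.5,"delta_pos":[0,0,-20],"delta_rot":[0,0,0]},{"gripper":0.5,"delta_pos":[0,0,-20],"delta_rot":[0,0,0]},{"gripper":0.5,"delta_pos":[0,0,-20],"delta_rot":[0,0,0]}]'

```text
time: 17.8
tool_pos: [549.6, 192.2, 171.2]
tool_rot: [[-0.993, 0.121, 0.004], [0.121, 0.993, 0.002], [-0.004, 0.002, -1.0]]
contact_force: [0.4, 0.3, 0.7]
opening: 64.2
```

Call:
servo_tool --targets '[{"gripper":-1,"delta_pos":[0,0,-10],"delta_rot":[0,0,0]},{"gripper":-1,"delta_pos":[0,0,0],"delta_rot":[0,0,0]},{"gripper":-1,"delta_pos":[0,0,0],"delta_rot":[0,0,0]},{"gripper":-1,"delta_pos":[0,0,0],"delta_rot":[0,0,0]},{"gripper":-1,"delta_pos":[0,0,0],"delta_rot":[0,0,0]},{"gripper":-1,"delta_pos":[0,0,0],"delta_rot":[0,0,0]}]'

```text
time: 18.4
tool_pos: [549.8, 192.3, 184.4]
tool_rot: [[-0.993, 0.12, 0.008], [0.12, 0.993, 0.003], [-0.008, 0.004, -1.0]]
contact_force: [0.1, 0.4, -0.1]
opening: -0.0
```

```bash
python3 st.py; python3 - <<'E'
from fit import *
n='side'; p,D=cams.snapshot(n); P=cloud(n,D); q=loc(P[D>0],543.55,193.55-0.5,0,-.1203)
m=(np.abs(q[:,0])<125)&(np.abs(q[:,1])<20)&(q[:,2]>52)&(q[:,2]<82)&(q[:,0]<50)&((q[:,0]>-73)|(q[:,0]<-107)); x=q[m]
f=lambda v: rolsdf(np.stack([x[:,0]-v[0],x[:,1]-v[1],x[:,2]-v[2]],1))
b=least_squares(f,[3,0,60],loss='cauchy',f_scale=1.5); print('roller in fixture',b.x,len(x),np.median(abs(f(b.x))))
c=np.median(q[(q[:,2]>130)&(np.abs(q[:,0]-92)<25)&(np.abs(q[:,1])<25)],axis=0); k=(q[:,2]>115)&(np.abs(q[:,0]-92)<20)&(np.abs(q[:,1])<20); print('knob',q[k].min(0),q[k].max(0),k.sum())
kk=q[k]; g=lambda v: cyl(kk,[v[0],v[1],126.5+v[2]],2,15,8.5); b=least_squares(g,[92,0,0],loss='cauchy'); print('knob fit',b.x)
cv2.imwrite('pics/h7z.png',cv2.resize(p[130:230,170:310,::-1],None,fx=5,fy=5,interpolation=cv2.INTER_CUBIC))
E
```

```text
t 18.4 fix x,y,axis z 6.318613984956063 -0.48910608081508167 203.09030436308336 F 0.07807248494562155 0.36235504179643635 -0.115041946495922 yaw err -0.0004607321474633802 tz [ 0.01  0.   -1.  ] tq [-0.    0.02 -0.05] op -0.021099328257963883
roller in fixture [ 3.622   0.3704 60.401 ] 353 0.9817112538651784
knob [ 78.8712 -17.84   117.3424] [105.3971   9.4497 135.9852] 72
knob fit [91.548   0.6017 -1.143 ]
```

View pics/h7z.png

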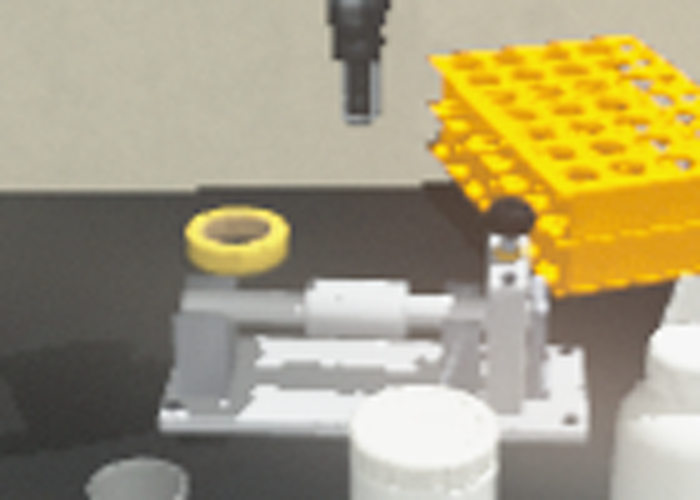

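```bash
python3 go.py 634.9 182.5 165 -0.1203
```

```text
t 18.45 p [549.72 192.3  184.28] f [ 0.5  -0.69 -0.2 ] open 0.12079790633623196 j [ 0.32  0.36  1.63  0.    1.15 -1.13]
rot [ 0.    0.01 -0.  ] shift now [-85.59   0.45  19.95] shift after rot [-85.74   0.49  19.28]
```

Call:
servo_tool --targets '[{"gripper":-1,"delta_pos":[-15,0,0],"delta_rot":[0.002,0.008,0]},{"gripper":-1,"delta_pos":[-17,0,0],"delta_rot":[0,0,0]},{"gripper":-1,"delta_pos":[-17,0,0],"delta_rot":[0,0,0]},{"gripper":-1,"delta_pos":[-17,0,4],"delta_rot":[0,0,0]},{"gripper":-1,"delta_pos":[-15,0,4],"delta_rot":[0,0,0]},{"gripper":-1,"delta_pos":[-3,0,4],"delta_rot":[0,0,0]},{"gripper":-1,"delta_pos":[0,0,0],"delta_rot":[0,0,0]}]'

```text
time: 19.15
tool_pos: [633.9, 181.6, 167.7]
tool_rot: [[-0.993, 0.12, -0.008], [0.12, 0.993, -0.0], [0.008, -0.001, -1.0]]
contact_force: [-1.7, -0.3, 0.5]
opening: -0.0
```

```bash
python3 go.py 634.9 182.5 137 -0.1203
```

```text
t 19.15 p [633.93 181.64 167.66] f [-1.72 -0.3   0.48] open -0.014909556251953704 j [ 0.26  0.5   1.44  0.    1.21 -1.19]
rot [-0.   -0.01  0.  ] shift now [-1.1   1.   30.65] shift after rot [-0.86  0.97 30.66]
```

Call:
servo_tool --targets '[{"gripper":-1,"delta_pos":[-0.9,1,5],"delta_rot":[0,-0.008,0]},{"gripper":-1,"delta_pos":[0,0,6],"delta_rot":[0,0,0]},{"gripper":-1,"delta_pos":[0,0,6],"delta_rot":[0,0,0]},{"gripper":-1,"delta_pos":[0,0,5],"delta_rot":[0,0,0]},{"gripper":-1,"delta_pos":[0,0,0],"delta_rot":[0,0,0]}]'

```text
time: 19.65
tool_pos: [632.1, 183.0, 143.7]
tool_rot: [[-0.993, 0.119, -0.002], [0.119, 0.993, -0.002], [0.002, -0.002, -1.0]]
contact_force: [-0.0, -0.1, -0.3]
opening: 0.2
```

```bash
python3 go.py 634.9 182.5 135 -0.1203; python3 - <<'E'
from h import *
for n in('side','top'):
    p,D=cams.snapshot(n)
    x0,y0,w,h=(210,100,110,90) if n=='side' else (190,130,80,70)
    cv2.imwrite(f'pics/{n}8.png',cv2.resize(p[y0:y0+h,x0:x0+w,::-1],None,fx=6,fy=6,interpolation=cv2.INTER_CUBIC))
E
```

```text
t 19.65 p [632.09 183.02 143.67] f [-0.05 -0.06 -0.28] open 0.18395323690508952 j [ 0.26  0.51  1.48 -0.    1.15 -1.19]
rot [-0. -0.  0.] shift now [-2.86 -0.17  8.66] shift after rot [-2.85 -0.18  8.67]
```

View pics/side8.png

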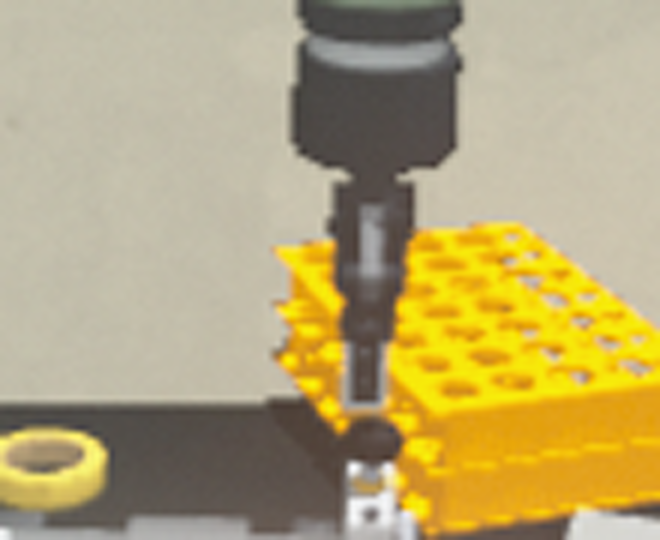

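Fingers (tip at about (365,405) in the zoom) are right above the knob at (373,435), a couple of mm short along x. I'll correct that and descend.

Call:
servo_tool --targets '[{"gripper":-1,"delta_pos":[-2.8,0,3],"delta_rot":[-0.002,-0.002,0]},{"gripper":-1,"delta_pos":[0,0,2],"delta_rot":[0,0,0]},{"gripper":-1,"delta_pos":[0,0,1.5],"delta_rot":[0,0,0]}]'

```text
time: 20.05
tool_pos: [636.4, 182.9, 138.6]
tool_rot: [[-0.993, 0.119, 0.004], [0.119, 0.993, 0.001], [-0.004, 0.002, -1.0]]
contact_force: [0.7, 0.3, 1.2]
opening: 0.3
```

Call:
servo_tool --targets '[{"gripper":-1,"delta_pos":[0,0,1],"delta_rot":[0,0,0]},{"gripper":-1,"delta_pos":[0,0,1],"delta_rot":[0,0,0]}]'

```text
time: 20.25
tool_pos: [636.5, 182.8, 136.4]
tool_rot: [[-0.993, 0.119, 0.004], [0.119, 0.993, 0.001], [-0.004, 0.002, -1.0]]
contact_force: [0.1, 0.0, 0.1]
opening: 0.1
```

Call:
servo_tool --targets '[{"gripper":-1,"delta_pos":[0,0,1],"delta_rot":[0,0,0]},{"gripper":-1,"delta_pos":[0,0,1],"delta_rot":[0,0,0]}]'

```text
time: 20.45
tool_pos: [636.5, 182.8, 134.3]
tool_rot: [[-0.993, 0.119, 0.004], [0.119, 0.993, 0.001], [-0.004, 0.002, -1.0]]
contact_force: [0.7, -0.1, 0.0]
opening: -0.1
```

```bash
python3 go.py 634.9 182.5 127 -0.1203
```

```text
t 20.45 p [636.52 182.83 134.25] f [ 0.74 -0.09  0.01] open -0.11436599672938337 j [ 0.26  0.52  1.49  0.    1.12 -1.19]
rot [0. 0. 0.] shift now [ 1.6  -0.53  7.24] shift after rot [ 1.57 -0.52  7.25]
```

Call:
servo_tool --targets '[{"gripper":-1,"delta_pos":[0.8,-0.3,0.8],"delta_rot":[0.002,0.004,0]},{"gripper":-1,"delta_pos":[0,0,0.8],"delta_rot":[0,0,0]}]'

```text
time: 20.65
tool_pos: [635.9, 182.7, 133.2]
tool_rot: [[-0.993, 0.119, 0.001], [0.119, 0.993, -0.0], [-0.001, -0.0, -1.0]]
contact_force: [-2.0, -0.5, 2.8]
opening: -0.2
```

Call:
servo_tool --targets '[{"gripper":-1,"delta_pos":[0,0,0.8],"delta_rot":[0,0,0]},{"gripper":-1,"delta_pos":[0,0,0.8],"delta_rot":[0,0,0]}]'

```text
time: 20.85
tool_pos: [635.9, 182.7, 132.4]
tool_rot: [[-0.993, 0.119, 0.001], [0.119, 0.993, 0.0], [-0.001, 0.0, -1.0]]
contact_force: [-1.3, 0.1, 3.0]
opening: -0.1
```

Call:
servo_tool --targets '[{"gripper":-1,"delta_pos":[0,0,0.8],"delta_rot":[0,0,0]},{"gripper":-1,"delta_pos":[0,0,0.8],"delta_rot":[0,0,0]}]'

```text
time: 21.05
tool_pos: [635.9, 182.7, 131.2]
tool_rot: [[-0.993, 0.119, 0.002], [0.119, 0.993, 0.0], [-0.002, 0.0, -1.0]]
contact_force: [-0.9, -0.0, 3.7]
opening: 0.0
```

Contact at about z = 134, and the knob now moves against 3–4 N of friction. Continuing down.

Call:
servo_tool --targets '[{"gripper":-1,"delta_pos":[0,0,0.8],"delta_rot":[0,0,0]},{"gripper":-1,"delta_pos":[0,0,0.8],"delta_rot":[0,0,0]},{"gripper":-1,"delta_pos":[0,0,0.8],"delta_rot":[0,0,0]}]'

```text
time: 21.35
tool_pos: [635.9, 182.7, 128.7]
tool_rot: [[-0.993, 0.119, 0.002], [0.119, 0.993, 0.0], [-0.002, 0.0, -1.0]]
contact_force: [-0.7, 0.5, 2.8]
opening: 0.1
```

Call:
servo_tool --targets '[{"gripper":-1,"delta_pos":[0,0,0.8],"delta_rot":[0,0,0]},{"gripper":-1,"delta_pos":[0,0,0.8],"delta_rot":[0,0,0]}]'

```text
time: 21.55
tool_pos: [635.9, 182.7, 126.9]
tool_rot: [[-0.993, 0.119, 0.002], [0.119, 0.993, 0.0], [-0.002, 0.0, -1.0]]
contact_force: [-0.8, -0.4, 3.8]
opening: 0.2
```

Call:
servo_tool --targets '[{"gripper":-1,"delta_pos":[0,0,0.8],"delta_rot":[0,0,0]}]'

```text
time: 21.65
tool_pos: [636.0, 182.7, 126.8]
tool_rot: [[-0.993, 0.119, 0.002], [0.119, 0.993, 0.0], [-0.002, 0.0, -1.0]]
contact_force: [-3.2, -1.2, 9.6]
opening: 0.0
```

Call:
servo_tool --targets '[{"gripper":-1,"delta_pos":[0,0,0.8],"delta_rot":[0,0,0]}]'

```text
time: 21.75
tool_pos: [635.9, 182.7, 126.8]
tool_rot: [[-0.993, 0.119, 0.002], [0.119, 0.993, 0.0], [-0.002, 0.001, -1.0]]
contact_force: [-2.9, -0.7, 8.4]
opening: -0.0
```

Call:
servo_tool --targets '[{"gripper":-1,"delta_pos":[0.2,0,1.1],"delta_rot":[0,0,0]}]'

```text
time: 21.85
tool_pos: [635.9, 182.7, 126.8]
tool_rot: [[-0.993, 0.119, 0.003], [0.119, 0.993, 0.0], [-0.003, 0.001, -1.0]]
contact_force: [-3.1, -1.5, 8.4]
opening: 0.1
```

Call:
servo_tool --targets '[{"gripper":-1,"delta_pos":[0.2,0,1.1],"delta_rot":[0,0,0]}]'

```text
time: 21.95
tool_pos: [635.9, 182.7, 126.8]
tool_rot: [[-0.993, 0.119, 0.004], [0.119, 0.993, 0.001], [-0.004, 0.001, -1.0]]
contact_force: [-2.0, -1.0, 7.5]
opening: 0.1
```

Call:
servo_tool --targets '[{"gripper":-1,"delta_pos":[0.2,0,2],"delta_rot":[0,0.003,0]}]'

```text
time: 22.05
tool_pos: [636.0, 182.7, 126.7]
tool_rot: [[-0.993, 0.119, 0.003], [0.119, 0.993, 0.001], [-0.003, 0.002, -1.0]]
contact_force: [-4.1, -2.2, 14.6]
opening: 0.2
```

Call:
servo_tool --targets '[{"gripper":-1,"delta_pos":[0.2,0,2.3],"delta_rot":[0,0.002,0]}]'

```text
time: 22.15
tool_pos: [636.0, 182.7, 126.7]
tool_rot: [[-0.993, 0.119, 0.002], [0.119, 0.993, 0.002], [-0.002, 0.002, -1.0]]
contact_force: [-4.3, -0.0, 14.0]
opening: 0.0
```

Call:
servo_tool --targets '[{"gripper":-1,"delta_pos":[0,0,-3],"delta_rot":[0,0,0]},{"gripper":-1,"delta_pos":[0,0,-8],"delta_rot":[0,0,0]},{"gripper":-1,"delta_pos":[0,0,-12],"delta_rot":[0,0,0]},{"gripper":-1,"delta_pos":[0,0,-15],"delta_rot":[0,0,0]},{"gripper":-1,"delta_pos":[0,0,-20],"delta_rot":[0,0,0]},{"gripper":-1,"delta_pos":[0,0,-20],"delta_rot":[0,0,0]},{"gripper":-1,"delta_pos":[0,0,-20],"delta_rot":[0,0,0]},{"gripper":-1,"delta_pos":[0,0,0],"delta_rot":[0,0,0]}]'

```text
time: 22.95
tool_pos: [636.3, 182.8, 229.1]
tool_rot: [[-0.993, 0.119, 0.002], [0.119, 0.993, 0.002], [-0.002, 0.002, -1.0]]
contact_force: [0.2, 0.5, -0.1]
opening: -0.1
```

```bash
python3 st.py; python3 - <<'E'
from fit import *
n='side'; p,D=cams.snapshot(n); P=cloud(n,D); q=loc(P[D>0],543.55,193.55-0.5,0,-.1203)
m=(np.abs(q[:,0])<125)&(np.abs(q[:,1])<20)&(q[:,2]>52)&(q[:,2]<82)&(q[:,0]<50)&((q[:,0]>-73)|(q[:,0]<-107)); x=q[m]
f=lambda v: rolsdf(np.stack([x[:,0]-v[0],x[:,1]-v[1],x[:,2]-v[2]],1))
b=least_squares(f,[3,0,60],loss='cauchy',f_scale=1.5); print('roller in fixture',b.x,len(x),np.median(abs(f(b.x))))
k=(q[:,2]>108)&(np.abs(q[:,0]-92)<20)&(np.abs(q[:,1])<20); kk=q[k]; print(kk.max(0))
g=lambda v: cyl(kk,[v[0],v[1],126.5+v[2]],2,15,8.5); b=least_squares(g,[92,0,-5],loss='cauchy'); print('knob fit',b.x)
cv2.imwrite('pics/h9z.png',cv2.resize(p[130:290,170:330,::-1],None,fx=3.7,fy=3.7,interpolation=cv2.INTER_CUBIC))
for t in('cream_jar','beaker','rinse_bottle','std_tube_1','tape_roll'):
    o=models.cut_out(n,t); mm=o[0]['pixels'] if o else None
    m0=np.load(f'm_{n}_{t}.npy'); 
    if o: print(t,np.median(P[mm&(D>0)],axis=0)-np.median(np.load(n+'.npz')['P'][m0],axis=0))
E
```

```text
t 22.95 fix x,y,axis z 93.4024413479202 0.4893195023612867 247.80418334307916 F 0.0914714193440918 0.5384398758569632 -0.11419430681906101 yaw err 0.0012648731403055308 tz [ 0.  0. -1.] tq [ 0.04 -0.01 -0.02] op -0.10533499058575405
roller in fixture [ 3.2307  0.4212 60.5858] 340 1.000563077727481
[110.5875  13.4639 409.5457]
knob fit [91.3393  0.3045 -7.8377]
cream_jar [-0.6306 -0.2953  0.4105]
beaker [-0.6638 -0.0022 -0.3627]
rinse_bottle [ 0.0352  0.5005 -0.1468]
std_tube_1 [ 0.5119  0.3047 -1.425 ]
tape_roll [ 3.076  -4.6402 -0.1965]
```

View pics/h9z.png

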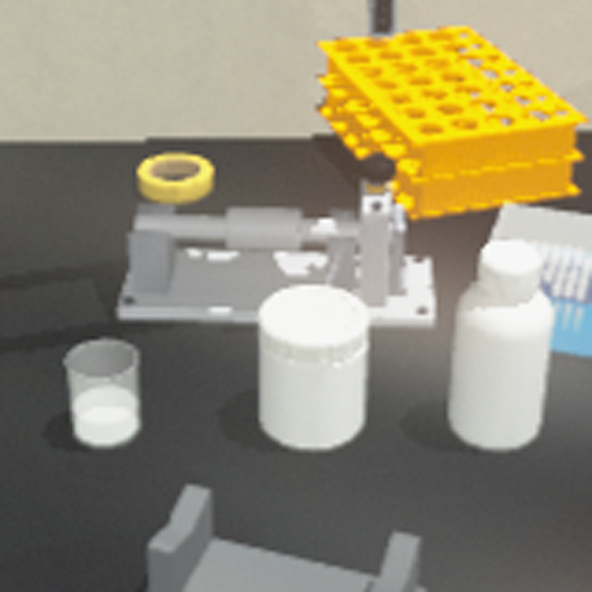

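```bash
python3 -c "
from bench import job; print(job.sign_off())"
```

```text
the job is handed in; nothing more can be done
None
```

I handed the job in at about 23 s. The roller is seated in both Vs against the end stop, and the clamp is pressed down on its journal.

- **Placing:** I gripped the roller across the drum and lowered it into the Vs short of the bridge. The force only changed gently at contact. I opened the jaws briefly to let it settle, then gripped it again at 25 N.
- **End stop:** Sliding took about 2 N of friction. The roller stopped with its centre at x ≈ 3 mm, and extra pushing did not move it. The highest force I read there was about 6 N, friction included, and then I let go.
- **Clamp:** The knob moved against about 3–4 N of friction. It stopped at z ≈ 126.8 mm, which matches the shoe meeting the journal at about 8 mm of travel. I wanted 10–11 N, but the last two presses reached about 14–15 N; that is above the 10 N asked for but under the 25 N limit. I then backed off with the tool clear of everything.

**Last checks (side camera):**
- **Roller:** it fits at x ≈ 3.2 mm with its axis at z ≈ 60.6 mm, so it is still seated and on the stop.
- **Knob:** the picture fit showed it 6.7 mm lower than before, against 8 mm expected. That fit is only good to about a millimetre, so I relied on the force and the tool height.
- **Bystanders:** the jar, beaker, bottle and tube agree with their first positions to within about 1.5 mm. The tape roll read about 5 mm off. I put that down to the roller and V-block now partly hiding it, because the arm never went near it.

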